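# Sweep the overbaked tartlet shells into the reject pan

## Task

Sweep the three dark, overbaked tartlet shells across the table and in through the open mouth of the steel reject pan, pushing them with the closed fingers until each is wholly inside, upright on the pan's floor. Only push them: do not lift them, stack them or tip them over. Leave the golden shells, the piping nozzle and the jar where they stand.

Things in the scene. Friction and masses are not known exactly. Their poses are not given: they have to be found in the camera images.
- dark1: overbaked, nearly black-brown straight-sided round tartlet shell, 44 mm across, 18 mm high, an open cup (wall 3.5 mm, bottom 5 mm), about 25 g, loose, standing on the table; origin at the centre of its underside, z up
- dark2: overbaked, nearly black-brown straight-sided round tartlet shell, 44 mm across, 18 mm high, an open cup (wall 3.5 mm, bottom 5 mm), about 25 g, loose, standing on the table; origin at the centre of its underside, z up
- dark3: overbaked, nearly black-brown straight-sided round tartlet shell, 44 mm across, 18 mm high, an open cup (wall 3.5 mm, bottom 5 mm), about 25 g, loose, standing on the table; origin at the centre of its underside, z up
- gold1: good, golden straight-sided round tartlet shell, 44 mm across, 18 mm high, an open cup (wall 3.5 mm, bottom 5 mm), about 25 g, loose, standing on the table; origin at the centre of its underside, z up. To be left alone
- gold2: good, golden straight-sided round tartlet shell, 44 mm across, 18 mm high, an open cup (wall 3.5 mm, bottom 5 mm), about 25 g, loose, standing on the table; origin at the centre of its underside, z up. To be left alone
- pan: steel reject pan fixed on the table, like a dustpan: one side open (mouth), walls 25 mm high, 3 mm thick on three sides, blue grip 52 mm out behind. Origin at table level, middle of the mouth edge; x along the mouth, -y into the pan. Inside: x -88 to 88 mm, y 0 to -130 mm. Floor 2 mm thick, with a gentle ramp over the first 25 mm so that shells slide in
- nozzle: bystander: brass piping nozzle, a cone 28 mm wide and 42 mm high standing on the table; origin at the centre of its underside
- jar: bystander: small jar with a red cap, 42 mm across, 55 mm high, beside the pan; origin at the centre of its underside
Mind the look-alikes: they are no part of the job. Leave any green or white look-alike of the dark3 alone.

How it is judged:
At the end, for the whole second after the job is handed in: Each dark shell is at rest in the pan, upright (within 0.2 rad), underside below 8 mm, centre at least 20 mm past the mouth and between the walls; golden shells, nozzle and jar are within 15 mm of their starts (y of dark1 in the frame of pan between -0.13 and -0.02 m and x of dark1 in the frame of pan between -0.085 and 0.085 m and height (world z) of each of dark1, dark2, dark3 below 0.008 m and angle between each of dark1, dark2, dark3's own z axis and vertical below 0.2 rad and linear speed of each of dark1, dark2, dark3 below 0.02 m/s and y of dark2 in the frame of pan between -0.13 and -0.02 m and x of dark2 in the frame of pan between -0.085 and 0.085 m and y of dark3 in the frame of pan between -0.13 and -0.02 m and x of dark3 in the frame of pan between -0.085 and 0.085 m and distance of each of gold1, gold2, nozzle, jar from where it was at the start of the episode below 0.015 m); the robot touches nothing.
It fails at once if a dark shell is lifted (underside centre over 15 mm above the table) (height (world z) of any of dark1, dark2, dark3 above 0.015 m).
It fails at once if a dark shell is tipped by more than 0.5 rad (angle between any of dark1, dark2, dark3's own z axis and vertical above 0.5 rad).
It fails at once if a golden shell, the nozzle or the jar is moved by more than 15 mm (distance of any of gold1, gold2, nozzle, jar from where it was at the start of the episode above 0.015 m).
It fails at once if a golden shell, the nozzle or the jar is tipped by more than 0.5 rad (angle between any of gold1, gold2, nozzle, jar's own z axis and vertical above 0.5 rad).
It also fails if it takes over 64 s, if anything falls off the work surface, if the arm or the gripper's body presses on something with over 40 N, if the wrist force passes 120 N, or if a joint passes its speed limit or range.

## Robot

A 6-joint arm with a two-finger parallel gripper is mounted at the origin on the work surface. World frame = base frame: x ahead of the robot, y to its left, z up, the work surface at z = 0. Lengths are in m, angles in rad, forces in N, time in s.
With the tool pointing down it reaches from about 0.25 to 0.775 m from the base axis. Payload 4 kg.
Tool frame: the origin (TCP) lies at the very end of the fingers, on their centre line; the grasp point (between the pads) lies 19 mm behind it (robot.pinch_z is the distance from the TCP to the grasp point, in m); z points along the fingers, y is the line along which they close (so a half turn about z gives the same grasp; the last joint's range is limited). The gripper opens to 94 mm and grips with 3 to 60 N. Pads are 16 mm wide; open, the fingers measure 119 mm over their backs; the gripper's body (75 mm by 177 mm) begins 78 mm behind the grasp point.
Start: joints at [1.247, 0.087, 1.371, -0, 1.684, -0.103], TCP at [0.12, 0.537, 0.171] pointing down, gripper open.
Joint ranges: [-3.1, 3.1], [-0.76, 2.03], [0.27, 2.55], [-1.08, 4.22], [0.17, 2.65], [-2.57, 2.57]. Speed limits (rad/s): [2.79, 2.79, 3.14, 3.14, 3.14, 3.14].

## Interface

Orientations are given as [roll, pitch, yaw] about the fixed x, y, z axes, in that order (R = Rz(yaw) Ry(pitch) Rx(roll)).
In Python, from bench import robot gives the robot as it stands.
- The arm moves only by the tool arm_command, never from a script. Its argument "targets" is one flat list of numbers, 7 for each row, row after row: the turn, a rotation vector about the tool's x, y, z in degrees, then the shift along the tool's x, y, z in mm, then the closure, from -1 (fully open) to 1 (shut). In form: [ax, ay, az, x, y, z, hand, ax, ay, az, x, y, z, hand, ...]. A call has 1 to 20 rows; each row is the pose to reach, as a shift and turn from the pose commanded when the call began, along the tool's axes at that moment; what a row does not reach only later rows make up. A row lasts 1/10 s, in which the tool goes at most 50 mm and 8.59 degrees, less where a joint would pass 70% of its speed; a pose out of reach is approached as far as the arm can. A call with a gripper value outside its range is refused whole. The fingers move at their own pace and stop on an object; the grip force is fixed at half the most. Time passes only in rows, so rows that repeat a pose let the fingers close. It gives the time, the measured TCP pose, the force, the opening and the grip force at its end, in the units of the state.
- robot.get_obs(): the state, without advancing time (a new reading comes with each control period).
- robot.snapshot(name): name is "side" or "top" or "wrist"; returns a dict with "color" (480x640x3 uint8, red, green, blue), "range_z" (480x640 float32, m along the optical axis (not along the pixel's ray), 0 where there is no reading), "fx", "fy", "cx", "cy" (pixels), "dist_coeffs" ([k1, k2, p1, p2, k3] as OpenCV has them; the pictures are not rectified), "T" (4x4, takes a point from camera to world coordinates); the wrist camera has in their place "T_tool_cam" (4x4, takes a point from camera to tool coordinates, whose origin is the TCP and whose axes are the flange's). Camera axes: x right, y down, z forward; pixel columns grow to the right and rows downward; lengths in m; the calibration is good to about 2 mm. A picture is of the moment at which its call begins: read the wrist's pose just before it.
- robot.close_job(): hands the job in; it is judged then, once.
The state is a dict: "time": time; "joint_positions": joint angles; "qvel": joint speeds; "joint_torque": joint torques, N m; "tool_pos": TCP position; "ee_rot": TCP orientation; "wrist_force": force on the tool from outside, world axes, zero at the start; "wrist_torque": the same for the moment, N m; "width": finger opening in m; "finger_force": force on a finger pad.
Only numpy, scipy, OpenCV 4.12 (cv2) and the standard library are available. Lean on these libraries where they do the work, as an engineer would, in place of code of your own. Each camera call takes 0.05 s, during which the arm holds its last target. There are 200 camera calls.

## Working session

There is one attempt and no reset: what is moved stays moved. The work goes in short steps, Python scripts to look and compute and a tool call to move; the robot and the scene stay as the last step left them, time stands still between calls to the robot, and variables do not carry over. Pictures are saved under pics/ and viewed, at most 10 in all, crops included, and the job is handed in when it is done.

Besides the shell and the picture viewer there is one more tool, called after ">>>" in YAML: its name, and indented under it one key for each argument. arm_command: Moves the arm, as the interface text tells. Its arguments: {"type":"object","properties":{"targets":{"type":"array"}},"required":["targets"]}

```bash
mkdir -p pics
cat > h.py <<'E'
import numpy as np,cv2
from bench import robot
def world(s,uv,T=None):
    """pixels -> world points with depth"""
    K=np.array([[s['fx'],0,s['cx']],[0,s['fy'],s['cy']],[0,0,1]]);uv=np.array(uv,float).reshape(-1,1,2)
    n=cv2.undistortPoints(uv,K,np.array(s['dist_coeffs']))[:,0]
    z=np.array([s['range_z'][int(v),int(u)] for u,v in uv[:,0]])
    T=s['T'] if T is None else T
    return (np.c_[n*z[:,None],z,np.ones(len(z))]@np.array(T).T)[:,:3]
E
python3 - <<'E'
from h import *
import pickle
o=robot.get_obs();print(o)
for n in ('top','side'):
    s=robot.snapshot(n);pickle.dump(s,open(n+'.pkl','wb'));cv2.imwrite(f'pics/{n}.png',s['color'][...,::-1]);print(np.array(s['T']).round(3))
E
```

```text
{'time': 0.0, 'joint_positions': array([ 1.24688851e+00,  8.79606772e-02,  1.37226443e+00, -1.34639362e-05,
        1.68357213e+00, -1.03068958e-01]), 'qvel': array([ 0.00075471,  0.00145282, -0.00146339,  0.00092026, -0.00135945,
       -0.00096097]), 'joint_torque': array([-8.26340183e-04, -3.40180600e+01, -3.02429008e+01,  7.17448932e-02,
        3.28819093e-02, -1.84517858e-04]), 'tool_pos': array([0.12027031, 0.53605133, 0.17019599]), 'ee_rot': array([-3.13939840e+00, -2.13510789e-04,  2.92075206e+00]), 'wrist_force': array([-0.35411091, -0.42382212,  0.26774979]), 'wrist_torque': array([ 0.03221279,  0.00487298, -0.00825984]), 'finger_force': 0.0, 'width': 0.09404327804965185}
[[-0.009 -0.981  0.196  0.327]
 [-1.     0.009 -0.004  0.037]
 [ 0.002 -0.196 -0.981  1.11 ]
 [ 0.     0.     0.     1.   ]]
[[-0.847 -0.377  0.374  0.231]
 [-0.531  0.575 -0.622  0.608]
 [ 0.02  -0.726 -0.687  0.628]
 [ 0.     0.     0.     1.   ]]
```

View pics/top.png

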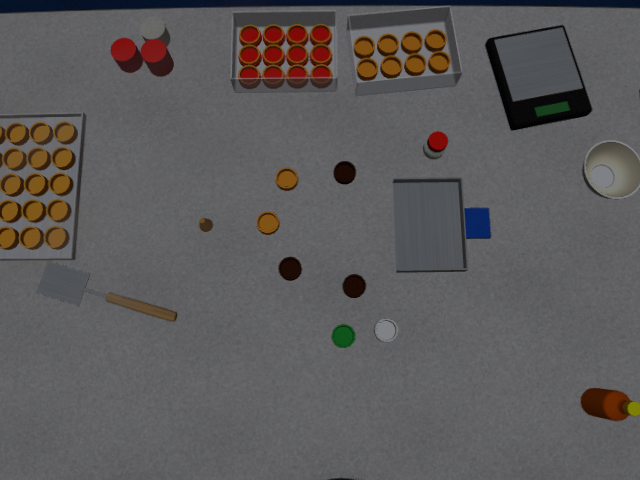

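View pics/side.png

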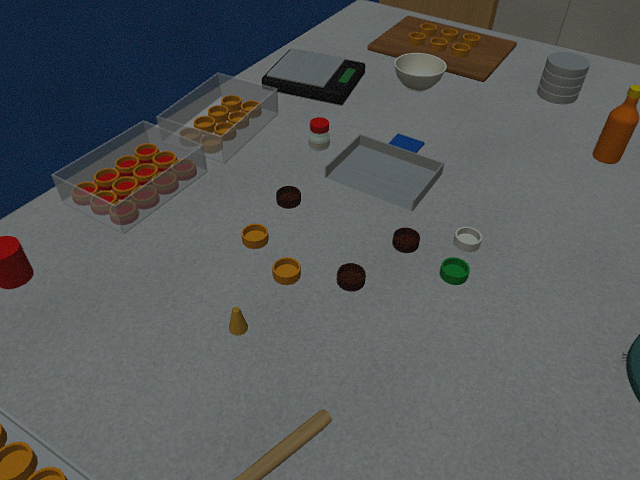

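Top view: the dark shells are at (345,172), (290,268) and (354,286). The gold shells are at (287,179) and (268,223), the nozzle at (205,225) and the jar at (436,145). The look-alikes are green (343,336) and white (386,330). The pan mouth is its left edge (u≈394, v 180–271), so it faces +y. In the side view the dark shells are at (288,197), (351,277) and (406,240).

Nearest things that could be mistaken for a dark shell: gold, green and white. Only the three near-black cups fit the description.

Run:
```python
from h import *
import pickle
t=pickle.load(open('top.pkl','rb'));d=pickle.load(open('side.pkl','rb'))
def blobs(s,name):
    hsv=cv2.cvtColor(s['color'],cv2.COLOR_RGB2HSV)
    m={'dark':cv2.inRange(s['color'],(0,0,0),(75,50,50)),'gold':cv2.inRange(hsv,(8,130,90),(25,255,255))}
    H,W=m['dark'].shape;uu,vv=np.meshgrid(range(W),range(H))
    P=world(s,np.c_[uu.ravel(),vv.ravel()]).reshape(H,W,3)
    for k,mm in m.items():
        n,l,st,c=cv2.connectedComponentsWithStats(mm)
        for i in range(1,n):
            if 60<st[i,4]<1500 :
                q=P[(l==i)]; top=q[q[:,2]>.013]
                if len(top)<20: continue
                if not(0.2<q[:,0].mean()<.75 and -.3<q[:,1].mean()<.4):continue
                (cx,cy),r=cv2.minEnclosingCircle((top[:,:2]*1000).astype(np.float32))
                print(name,k,c[i].round(),'circ',round(cx),round(cy),'r',round(r),'ztop',np.percentile(q[:,2],90).round(4))
blobs(t,'top');blobs(d,'side')
print(world(t,[(394,181),(394,270),(395,225),(462,180),(465,270),(425,225),(343,336),(386,330),(205,225),(437,141),(345,172)]).round(3))
cr=t['color'][150:350,250:450][...,::-1];cv2.imwrite('pics/crop.png',cv2.resize(cr,None,fx=3,fy=3,interpolation=2))
```

```text
top dark [344. 172.] circ 512 7 r 188 ztop 0.019
top dark [445. 203.] circ 572 -179 r 108 ztop 0.0212
top dark [206. 225.] circ 574 253 r 11 ztop 0.0369
top dark [290. 268.] circ 417 66 r 95 ztop 0.0184
top dark [434. 271.] circ 479 -181 r 63 ztop 0.0215
top dark [354. 286.] circ 453 -30 r 22 ztop 0.0186
top gold [286. 178.] circ 666 97 r 22 ztop 0.0185
top gold [267. 222.] circ 463 87 r 145 ztop 0.019
side dark [323. 130.] circ 471 203 r 471 ztop 0.053
side dark [288. 197.] circ 677 -17 r 23 ztop 0.0181
side dark [406. 240.] circ 345 278 r 349 ztop 0.0181
side dark [262. 242.] circ 648 101 r 11 ztop 0.0163
side dark [351. 277.] circ 364 339 r 300 ztop 0.0184
side gold [255. 234.] circ 458 346 r 347 ztop 0.0189
side gold [286. 269.] circ 411 362 r 305 ztop 0.0191
side gold [234. 321.] circ 576 259 r 9 ztop 0.0415
[[ 0.657 -0.114  0.014]
 [ 0.483 -0.11   0.001]
 [ 0.572 -0.115 -0.001]
 [ 0.655 -0.245  0.027]
 [ 0.479 -0.243  0.019]
 [ 0.571 -0.173  0.003]
 [ 0.359 -0.01   0.002]
 [ 0.369 -0.09   0.006]
 [ 0.569  0.251  0.03 ]
 [ 0.723 -0.193  0.06 ]
 [ 0.68  -0.019  0.003]]
```

View pics/crop.png

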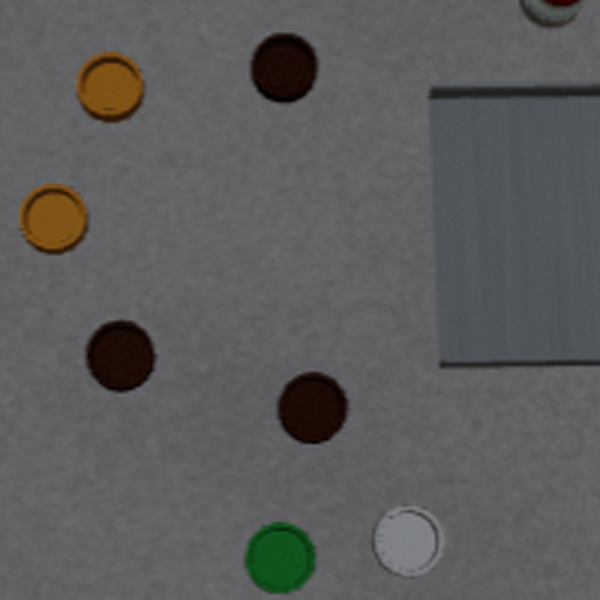

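The crop shows three near-black cups, at (285,68), (120,355) and (313,408). Gold, green and white are clearly different, so the choice is confirmed. Next I'll get cleaner centres from two views.

```bash
cat >> h.py <<'E'
def ray(s,uv,z,T=None):
    K=np.array([[s['fx'],0,s['cx']],[0,s['fy'],s['cy']],[0,0,1]])
    n=cv2.undistortPoints(np.array(uv,float).reshape(-1,1,2),K,np.array(s['dist_coeffs']))[:,0]
    T=np.array(s['T'] if T is None else T);d=np.c_[n,np.ones(len(n))]@T[:3,:3].T;c=T[:3,3]
    return c+d*((z-c[2])/d[:,2])[:,None]
def tri(s1,u1,s2,u2):
    a=ray(s1,[u1],0)[0];b=ray(s2,[u2],0)[0];c1=np.array(s1['T'])[:3,3];c2=np.array(s2['T'])[:3,3]
    A=np.c_[a-c1,-(b-c2)];k=np.linalg.lstsq(A,c2-c1,rcond=None)[0]
    return (c1+(a-c1)*k[0]+c2+(b-c2)*k[1])/2
def to(x,y,z,yawdeg):
    "tool shift (mm) and turn (deg) from the present pose to world pose"
    o=robot.get_obs();p=o['tool_pos'];w=o['ee_rot'][2];d=(np.array([x,y,z])-p)*1000
    a=(np.deg2rad(yawdeg)-w+np.pi)%(2*np.pi)-np.pi
    print('t',round(o['time'],2),'p',p.round(4),'yaw',np.rad2deg(w).round(1),'-> az %.1f  x %.0f y %.0f z %.0f'%(-np.rad2deg(a),d[0]*np.cos(w)+d[1]*np.sin(w),d[0]*np.sin(w)-d[1]*np.cos(w),-d[2]),'F',o['wrist_force'].round(1))
E
python3 - <<'E'
from h import *
import pickle
t=pickle.load(open('top.pkl','rb'));d=pickle.load(open('side.pkl','rb'))
for n,a,b in [('A',(344.5,172.2),(288,197)),('B',(290,268),(351,277)),('C',(354,286),(406,240)),('g1',(287,179),(255,236)),('g2',(268,223),(287,271))]:
    print(n,tri(t,a,d,b).round(3),ray(t,[a],.011)[0].round(4),ray(d,[b],.011)[0].round(4))
to(.705,.015,.15,48)
E
```

```text
A [ 0.678 -0.017  0.009] [ 0.6769 -0.0174  0.011 ] [ 0.6766 -0.0156  0.011 ]
B [0.487 0.09  0.009] [0.4874 0.0897 0.011 ] [0.4867 0.0911 0.011 ]
C [ 0.452 -0.032  0.01 ] [ 0.4519 -0.0315  0.011 ] [ 0.4523 -0.0299  0.011 ]
g1 [0.665 0.096 0.009] [0.6639 0.0958 0.011 ] [0.6641 0.0977 0.011 ]
g2 [0.576 0.133 0.009] [0.5756 0.1324 0.011 ] [0.5754 0.134  0.011 ]
t 0.1 p [0.1203 0.5361 0.1703] yaw 167.4 -> az 119.4  x -685 y -380 z 20 F [ 0.5  0.5 -0.1]
```

Both views agree, with mid-heights of 9–10 mm as expected for 18 mm shells. I'll move above the start point behind the far shell with the fingers closed.

>>> arm_command:
  targets: [119,0,0,0,0,0,1]

```text
time: 0.2
tool_pos: [0.1186, 0.5307, 0.1712]
ee_rot: [-2.984, -0.0, 2.921]
wrist_force: [-0.0, 0.9, 0.2]
width: 0.0894
finger_force: 0.0
```

I put that turn on the wrong axis, so it only tilted by one row's worth. Undoing it first.

>>> arm_command:
  targets: [-8.6,0,0,0,0,0,1,-8.6,0,0,0,0,0,1,-8.6,0,0,0,0,0,1]

```text
time: 0.5
tool_pos: [0.1201, 0.5356, 0.1696]
ee_rot: [-3.137, -0.001, 2.921]
wrist_force: [0.1, -0.1, 1.7]
width: 0.0652
finger_force: 0.0
```

```bash
python3 -c "
from h import *
to(.705,.015,.15,48);print(robot.get_obs()['ee_rot'])"
```

```text
t 0.5 p [0.1201 0.5356 0.1696] yaw 167.3 -> az 119.3  x -685 y -380 z 20 F [ 0.1 -0.1  1.7]
[-3.13670930e+00 -5.17043938e-04  2.92075716e+00]
```

>>> arm_command:
  targets: [0,0,119,-685,-380,20,1,0,0,119,-685,-380,20,1,0,0,119,-685,-380,20,1,0,0,119,-685,-380,20,1,0,0,119,-685,-380,20,1,0,0,119,-685,-380,20,1,0,0,119,-685,-380,20,1,0,0,119,-685,-380,20,1,0,0,119,-685,-380,20,1,0,0,119,-685,-380,20,1,0,0,119,-685,-380,20,1,0,0,119,-685,-380,20,1,0,0,119,-685,-380,20,1,0,0,119,-685,-380,20,1,0,0,119,-685,-380,20,1,0,0,119,-685,-380,20,1,0,0,119,-685,-380,20,1,0,0,119,-685,-380,20,1,0,0,119,-685,-380,20,1,0,0,119,-685,-380,20,1]

```text
time: 2.5
tool_pos: [0.7056, 0.0173, 0.1561]
ee_rot: [3.137, -0.004, 0.846]
wrist_force: [-1.0, 0.1, 0.8]
width: 0.0004
finger_force: 0.0
```

```bash
python3 -c "
from h import *
to(.707,.016,.007,48);o=robot.get_obs();print(o['ee_rot'],o['width'])
s=robot.snapshot('wrist');print(np.array(s['T_tool_cam']).round(3));cv2.imwrite('pics/w1.png',s['color'][...,::-1])"
```

```text
t 2.5 p [0.7056 0.0173 0.1561] yaw 48.5 -> az 0.5  x -0 y 2 z 149 F [-1.   0.1  0.8]
[ 3.13674253 -0.00439703  0.84570463] 0.0004164734186408382
[[-0.001 -0.973 -0.232  0.066]
 [ 1.    -0.001 -0.    -0.   ]
 [ 0.    -0.232  0.973 -0.213]
 [ 0.     0.     0.     1.   ]]
```

View pics/w1.png

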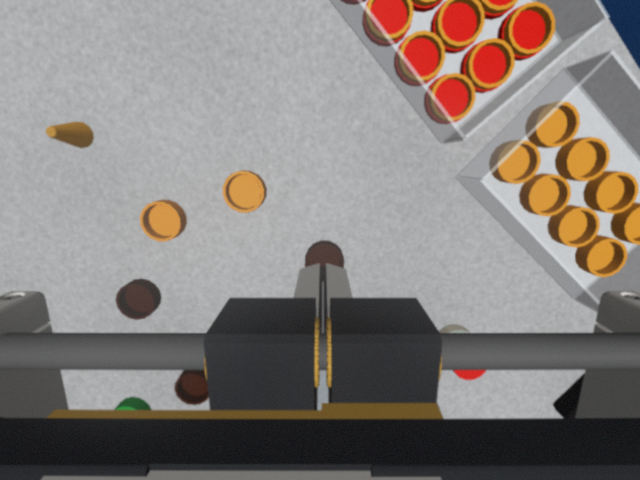

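The wrist view shows dark A at (324,260), directly in line with the fingertip at (323,280). That agrees with the computed position, and no look-alike is nearby. Descending behind it.

>>> arm_command:
  targets: [0,0,0,0,2,45,1,0,0,0,0,2,90,1,0,0,0,0,2,125,1,0,0,0,0,2,140,1,0,0,0,0,2,147,1,0,0,0,0,2,147,1,0,0,0,0,2,147,1]

```text
time: 3.25
tool_pos: [0.7089, 0.0147, 0.0073]
ee_rot: [3.138, -0.003, 0.844]
wrist_force: [-0.5, -0.1, -0.7]
width: 0.0005
finger_force: 0.0
```

```bash
python3 -c "
from h import *
d=np.array([.605-.677,-.105+.0168]);print(d/np.linalg.norm(d));u=d/np.linalg.norm(d)
to(.605-u[0]*.03,-.105-u[1]*.03,.007,np.rad2deg(np.arctan2(-u[1],-u[0])))
to(.677-u[0]*.043,-.0168-u[1]*.043,.007,np.rad2deg(np.arctan2(-u[1],-u[0])))"
```

```text
[-0.63237649 -0.7746612 ]
t 3.25 p [0.7089 0.0147 0.0073] yaw 48.4 -> az -2.4  x -129 y 1 z 0 F [-0.5 -0.1 -0.7]
t 3.25 p [0.7089 0.0147 0.0073] yaw 48.4 -> az -2.4  x -2 y -5 z 0 F [-0.5 -0.1 -0.7]
```

>>> arm_command:
  targets: [0,0,0,-6,-2,0,1,0,0,0,-12,-3,0,1,0,0,0,-18,-3,0,1,0,0,0,-24,-3,0,1,0,0,0,-31,-3,0,1,0,0,0,-38,-3,0,1,0,0,0,-46,-3,0,1,0,0,0,-54,-3,0,1,0,0,0,-62,-3,0,1,0,0,0,-70,-3,0,1,0,0,0,-78,-3,0,1,0,0,0,-86,-3,0,1,0,0,0,-94,-3,0,1,0,0,0,-102,-3,0,1,0,0,0,-109,-3,0,1,0,0,0,-116,-3,0,1,0,0,0,-121,-3,0,1,0,0,0,-125,-3,0,1,0,0,0,-127,-3,0,1,0,0,0,-127,-3,0,1]

```text
time: 5.25
tool_pos: [0.6204, -0.0785, 0.0044]
ee_rot: [-3.142, -0.0, 0.844]
wrist_force: [-0.0, 0.7, 0.7]
width: 0.0004
finger_force: 0.0
```

```bash
cat >> h.py <<'E'
def darks(z=.011):
    s=robot.snapshot('side');m=cv2.inRange(s['color'],(0,0,0),(75,50,50))
    n,l,st,c=cv2.connectedComponentsWithStats(m)
    for i in range(1,n):
        if 150<st[i,4]<1500:
            p=ray(s,[c[i]],z)[0]
            if .35<p[0]<.75 and -.3<p[1]<.3: print(c[i].round(),st[i,2:],p[:2].round(4))
    return s
E
python3 -c "
from h import *
s=darks();cv2.imwrite('pics/s2.png',s['color'][80:380,150:550,::-1].repeat(2,0).repeat(2,1));to(.6,-.1,.007,90)"
```

```text
[288. 197.] [ 25  23 463] [ 0.677  -0.0164]
[406. 240.] [ 28  25 563] [ 0.4528 -0.03  ]
[351. 277.] [ 29  28 658] [0.4873 0.091 ]
t 5.3 p [ 0.6205 -0.0783  0.0043] yaw 48.3 -> az -41.7  x -30 y -1 z -3 F [-0.1  0.6  0.5]
```

View pics/s2.png

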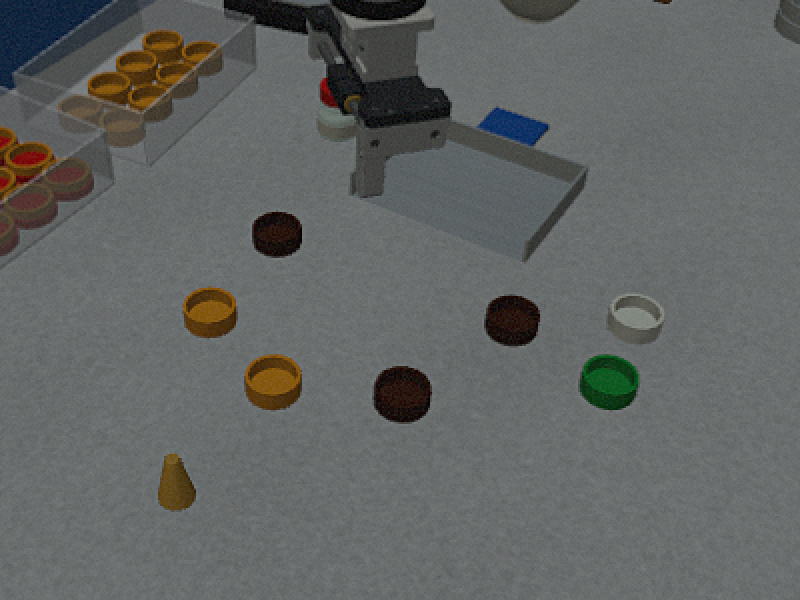

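The side view shows A still at (278,233) in the crop, so it didn't move. The fingertip is at crop (368,190), and it seems to have passed over or missed A. I'll measure the real fingertip position from depth.

Run:
```python
from h import *
o=robot.get_obs();print(o['tool_pos'])
for n in('side','top'):
    s=robot.snapshot(n);T=np.array(s['T'])
    H,W=480,640;uu,vv=np.meshgrid(range(W),range(H))
    P=world(s,np.c_[uu.ravel(),vv.ravel()])
    # points belonging to lower hand: box
    m=(abs(P[:,0]-.63)<.08)&(abs(P[:,1]+.09)<.08)&(P[:,2]>.033)&(P[:,2]<.2)
    q=P[m];print(n,len(q))
    if len(q):
        for lo in np.arange(.03,.2,.02):
            k=q[(q[:,2]>lo)&(q[:,2]<lo+.02)]
            if len(k):print(round(lo,2),len(k),k.min(0).round(3),k.max(0).round(3),k.mean(0).round(3))
    if n=='side':
        for v in (160,165,170,173,176,179): print(v,world(s,[(334,v)])[0].round(3))
    K=np.array([[s['fx'],0,s['cx']],[0,s['fy'],s['cy']],[0,0,1]])
    Ti=np.linalg.inv(T);r=cv2.Rodrigues(Ti[:3,:3])[0]
    print('TCP pixel',cv2.projectPoints(o['tool_pos'][None],r,Ti[:3,3],K,np.array(s['dist_coeffs']))[0].ravel())
    if n=='top':cv2.imwrite('pics/t2.png',s['color'][130:330,240:500,::-1].repeat(3,0).repeat(3,1))
```

```text
[ 0.62053146 -0.07828188  0.00434302]
side 2502
0.03 39 [ 0.606 -0.08   0.039] [ 0.636 -0.064  0.05 ] [ 0.62  -0.072  0.046]
0.05 136 [ 0.604 -0.08   0.05 ] [ 0.637 -0.063  0.07 ] [ 0.616 -0.071  0.06 ]
0.07 112 [ 0.604 -0.081  0.07 ] [ 0.636 -0.062  0.088] [ 0.616 -0.07   0.079]
0.09 21 [ 0.629 -0.08   0.09 ] [ 0.636 -0.072  0.109] [ 0.632 -0.075  0.1  ]
0.13 298 [ 0.55  -0.122  0.135] [ 0.702 -0.01   0.15 ] [ 0.608 -0.05   0.144]
0.15 545 [ 0.55  -0.117  0.15 ] [ 0.706 -0.01   0.17 ] [ 0.628 -0.056  0.158]
0.17 1137 [ 0.55  -0.129  0.17 ] [ 0.706 -0.01   0.19 ] [ 0.604 -0.052  0.179]
0.19 214 [ 0.577 -0.072  0.19 ] [ 0.649 -0.036  0.2  ] [ 0.601 -0.052  0.195]
160 [ 0.615 -0.066  0.085]
165 [ 0.614 -0.065  0.076]
170 [ 0.615 -0.068  0.063]
173 [ 0.615 -0.068  0.057]
176 [ 0.614 -0.066  0.052]
179 [ 0.644 -0.12  -0.001]
TCP pixel [333.19857081 192.49624615]
top 687
0.13 25 [ 0.571 -0.15   0.137] [ 0.656 -0.068  0.15 ] [ 0.605 -0.105  0.146]
0.15 179 [ 0.563 -0.15   0.15 ] [ 0.654 -0.059  0.17 ] [ 0.597 -0.094  0.156]
0.17 439 [ 0.558 -0.142  0.171] [ 0.648 -0.027  0.19 ] [ 0.578 -0.047  0.18 ]
0.19 44 [ 0.577 -0.066  0.19 ] [ 0.603 -0.035  0.2  ] [ 0.591 -0.05   0.195]
TCP pixel [375.83545774 200.51036733]
```

View pics/t2.png

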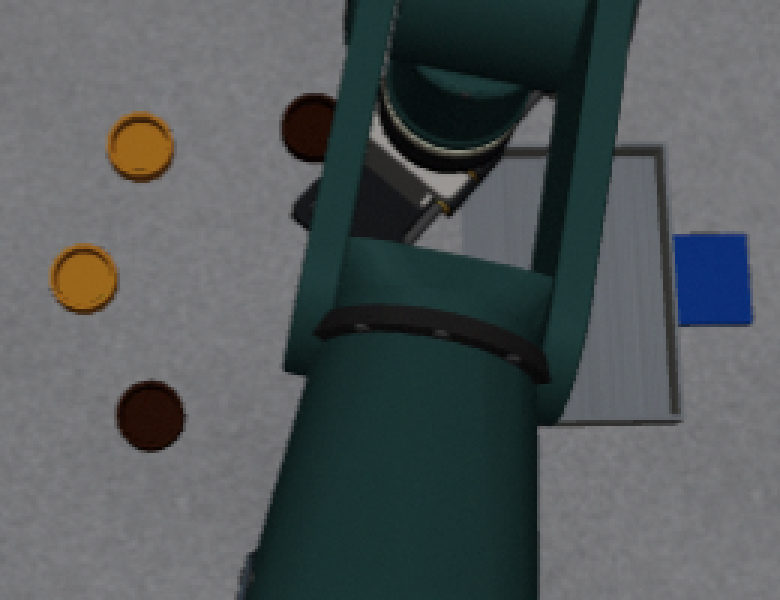

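The side view gives a fingertip height of about 45 mm and a hand body about 137 mm up, while the robot reports 4 mm. In x and y they agree. So the reported height is off by about 40 mm and the fingers passed over A. I'll cross-check with the wrist camera.

```bash
cat >> h.py <<'E'
from scipy.spatial.transform import Rotation as R
def wrist():
    o=robot.get_obs();s=robot.snapshot('wrist');T=np.eye(4);T[:3,:3]=R.from_euler('xyz',o['ee_rot']).as_matrix();T[:3,3]=o['tool_pos']
    s['T']=T@np.array(s['T_tool_cam']);return s
def tipz():
    "lowest fingertip height in side view near reported TCP"
    o=robot.get_obs();s=robot.snapshot('side');uu,vv=np.meshgrid(range(640),range(480));P=world(s,np.c_[uu.ravel(),vv.ravel()]).reshape(480,640,3)
    d=np.hypot(P[...,0]-o['tool_pos'][0],P[...,1]-o['tool_pos'][1]);m=((d<.025)&(P[...,2]>.006)).astype(np.uint8)
    q=P[m>0];print('tip',o['tool_pos'].round(4),len(q),np.percentile(q[:,2],[0,1,3,10]).round(4) if len(q) else '')
E
python3 - <<'E'
from h import *
s=wrist();tipz()
uv=[(60,100),(150,60),(300,60),(320,120),(120,380),(500,220)]
print(world(s,uv).round(4))
Z=s['range_z'];print([(v,Z[v,318].round(3),Z[v,310].round(3)) for v in range(230,330,8)])
s2=robot.snapshot('side');print(ray(s2,[(334,177)],.04),ray(s2,[(334,177)],.045), world(s2,[(300,250),(250,300),(400,300)]).round(3))
g=cv2.inRange(cv2.cvtColor(s['color'],cv2.COLOR_RGB2HSV),(8,130,90),(25,255,255))
n,l,st,c=cv2.connectedComponentsWithStats(g)
for i in range(1,n):
    if st[i,4]>200: print(c[i].round(),st[i,4],ray(s,[c[i]],.011)[0].round(3),ray(s,[c[i]],.011-.04)[0].round(3))
E
```

```text
tip [ 0.6206 -0.0781  0.0043] 384 [0.038  0.0418 0.0454 0.0511]
[[ 5.678e-01  1.041e-01  2.000e-04]
 [ 6.256e-01  8.230e-02  1.000e-04]
 [ 6.921e-01  2.280e-02  4.000e-04]
 [ 6.781e-01 -1.080e-02  6.000e-03]
 [ 4.503e-01 -4.760e-02  5.400e-03]
 [ 7.258e-01 -1.364e-01 -1.000e-03]]
[(230, np.float32(0.221), np.float32(0.222)), (238, np.float32(0.224), np.float32(0.224)), (246, np.float32(0.225), np.float32(0.226)), (254, np.float32(0.226), np.float32(0.227)), (262, np.float32(0.228), np.float32(0.228)), (270, np.float32(0.175), np.float32(0.176)), (278, np.float32(0.164), np.float32(0.164)), (286, np.float32(0.154), np.float32(0.155)), (294, np.float32(0.145), np.float32(0.145)), (302, np.float32(0.138), np.float32(0.08)), (310, np.float32(0.129), np.float32(0.075)), (318, np.float32(0.077), np.float32(0.072)), (326, np.float32(0.073), np.float32(0.069))]
[[ 0.61984915 -0.07744032  0.04      ]] [[ 0.61654535 -0.07160803  0.045     ]] [[ 0.591  0.075 -0.001]
 [ 0.593  0.206  0.002]
 [ 0.407  0.083  0.   ]]
[25. 46.] 4028 [0.58  0.129 0.011] [ 0.564  0.159 -0.029]
[175.  12.] 1515 [0.656 0.084 0.011] [ 0.655  0.106 -0.029]
[329. 354.] 287 [ 0.58  -0.13   0.011] [ 0.564 -0.149 -0.029]
[316. 353.] 283 [ 0.574 -0.123  0.011] [ 0.556 -0.142 -0.029]
[282. 412.] 3671 [ 0.523 -0.143  0.011] [ 0.496 -0.165 -0.029]
```

The wrist camera confirms it. The table reads z≈0 in the reported frame, but the physical fingertip (wrist pixel ~(318,266)) ends about 40 mm short of the nominal TCP. Work with tip = TCP − ~38 mm. Nothing has been disturbed. Going back over the shell and coming down lower, with a check on the way.

>>> arm_command:
  targets: [0,0,0,40,0,0,1,0,0,0,85,0,0,1,0,0,0,127,0,0,1,0,0,0,127,0,0,1,0,0,0,127,0,8,1,0,0,0,127,0,16,1,0,0,0,127,0,22,1,0,0,0,127,0,22,1,0,0,0,127,0,22,1]

```text
time: 6.45
tool_pos: [0.7043, 0.0157, -0.0179]
ee_rot: [-3.141, 0.0, 0.843]
wrist_force: [-0.0, 0.2, 0.5]
width: 0.0008
finger_force: 0.0
```

```bash
python3 -c "
from h import *
tipz();print(robot.pinch_z);to(.707,.016,-.03,48)"
```

```text
tip [ 0.7043  0.0157 -0.0179] 290 [0.0066 0.0088 0.011  0.0181]
0.0188
t 6.5 p [ 0.7047  0.0159 -0.0174] yaw 48.3 -> az 0.3  x 2 y 2 z 13 F [-0.8  0.8 -0.6]
```

Run:
```python
from h import *
o=robot.get_obs();s=robot.snapshot('side');T=np.array(s['T']);Ti=np.linalg.inv(T)
K=np.array([[s['fx'],0,s['cx']],[0,s['fy'],s['cy']],[0,0,1]])
for dz in (0,.03,.04):
    print(dz,cv2.projectPoints((o['tool_pos']+[0,0,dz])[None],cv2.Rodrigues(Ti[:3,:3])[0],Ti[:3,3],K,np.array(s['dist_coeffs']))[0].ravel())
for u in (278,282,286):
  print(u,[(v,*world(s,[(u,v)])[0].round(3)) for v in range(160,192,2)])
s=wrist();Z=s['range_z'];P=[(v,*world(s,[(318,v)])[0].round(3)) for v in range(256,284,3)];print(P)
```

```text
0 [265.42168813 213.14484292]
0.03 [264.57974689 200.12772782]
0.04 [264.29059259 195.66370558]
278 [(160, np.float64(0.633), np.float64(0.068), np.float64(0.156)), (162, np.float64(0.633), np.float64(0.069), np.float64(0.153)), (164, np.float64(0.635), np.float64(0.066), np.float64(0.147)), (166, np.float64(0.635), np.float64(0.067), np.float64(0.144)), (168, np.float64(0.635), np.float64(0.067), np.float64(0.14)), (170, np.float64(0.639), np.float64(0.061), np.float64(0.131)), (172, np.float64(0.639), np.float64(0.061), np.float64(0.128)), (174, np.float64(0.638), np.float64(0.063), np.float64(0.125)), (176, np.float64(0.639), np.float64(0.061), np.float64(0.12)), (178, np.float64(0.638), np.float64(0.063), np.float64(0.118)), (180, np.float64(0.729), np.float64(-0.058), np.float64(0.0)), (182, np.float64(0.727), np.float64(-0.055), np.float64(-0.002)), (184, np.float64(0.723), np.float64(-0.05), np.float64(-0.002)), (186, np.float64(0.719), np.float64(-0.044), np.float64(-0.0)), (188, np.float64(0.716), np.float64(-0.039), np.float64(-0.001)), (190, np.float64(0.697), np.float64(-
[... 2021 characters left out ...]
 (190, np.float64(0.692), np.float64(-0.032), np.float64(0.01))]
[(256, np.float64(0.708), np.float64(0.024), np.float64(0.0)), (259, np.float64(0.707), np.float64(0.023), np.float64(0.001)), (262, np.float64(0.706), np.float64(0.021), np.float64(0.0)), (265, np.float64(0.709), np.float64(0.025), np.float64(0.021)), (268, np.float64(0.709), np.float64(0.025), np.float64(0.026)), (271, np.float64(0.709), np.float64(0.025), np.float64(0.031)), (274, np.float64(0.709), np.float64(0.025), np.float64(0.035)), (277, np.float64(0.709), np.float64(0.025), np.float64(0.04)), (280, np.float64(0.709), np.float64(0.025), np.float64(0.044)), (283, np.float64(0.709), np.float64(0.024), np.float64(0.047))]
```

The wrist view puts the tip at z≈0.020 with TCP z at −0.018, so the offset is 38 mm. I'll lower 13 mm more (tip ≈ 7 mm) and push A along the first leg.

>>> arm_command:
  targets: [0,0,0,0,1,5,1,0,0,0,0,1,9,1,0,0,0,0,1,13,1,0,0,0,0,1,13,1,0,0,0,-6,1,13,1,0,0,0,-12,1,13,1,0,0,0,-18,1,13,1,0,0,0,-24,1,13,1,0,0,0,-30,1,13,1,0,0,0,-36,1,13,1,0,0,0,-42,1,13,1,0,0,0,-42,1,13,1,0,0,0,-42,1,13,1]

```text
time: 7.9
tool_pos: [0.6776, -0.0156, -0.0306]
ee_rot: [-3.141, -0.0, 0.844]
wrist_force: [0.2, -0.5, -0.2]
width: 0.0008
finger_force: 0.0
```

```bash
python3 -c "
from h import *
s=darks();to(.62,-.0785,-.031,48)"
```

```text
[306. 195.] [ 24  23 454] [ 0.6539 -0.038 ]
[406. 240.] [ 28  25 560] [ 0.4528 -0.0299]
[351. 277.] [ 29  28 657] [0.4874 0.091 ]
t 7.95 p [ 0.6778 -0.0154 -0.0306] yaw 48.3 -> az 0.3  x -86 y -1 z 0 F [-0.5  0.8 -0.1]
```

A is moving as planned. Finishing leg 1, then backing off.

>>> arm_command:
  targets: [0,0,0,-6,-2,0,1,0,0,0,-13,-2,0,1,0,0,0,-20,-2,0,1,0,0,0,-28,-2,0,1,0,0,0,-36,-2,0,1,0,0,0,-44,-2,0,1,0,0,0,-52,-2,0,1,0,0,0,-59,-2,0,1,0,0,0,-66,-2,0,1,0,0,0,-72,-2,0,1,0,0,0,-77,-2,0,1,0,0,0,-80,-2,0,1,0,0,0,-80,-2,0,1,0,0,0,-70,-2,0,1,0,0,0,-60,-2,0,1,0,0,0,-60,-2,0,1,0,0,0,-60,-2,0,1]

```text
time: 9.65
tool_pos: [0.6367, -0.0583, -0.0308]
ee_rot: [-3.141, 0.0, 0.845]
wrist_force: [-0.1, -0.3, 0.7]
width: 0.0004
finger_force: 0.0
```

```bash
python3 -c "
from h import *
s=darks();to(.602,-.052,-.031,90)"
```

```text
[348. 188.] [ 25  22 442] [ 0.5999 -0.0959]
[406. 240.] [ 28  25 561] [ 0.4528 -0.03  ]
[351. 277.] [ 29  28 659] [0.4874 0.0911]
t 9.7 p [ 0.6364 -0.0585 -0.0309] yaw 48.4 -> az -41.6  x -18 y -30 z 0 F [ 0.3 -0.9 -0.9]
```

>>> arm_command:
  targets: [0,0,-8,0,-5,0,1,0,0,-16,-3,-12,0,1,0,0,-24,-7,-20,0,1,0,0,-32,-11,-26,0,1,0,0,-40,-15,-32,0,1,0,0,-41.6,-15,-33,0,1,0,0,-41.6,-15,-33,0,1,0,0,-41.6,-15,-33,0,1]

```text
time: 10.5
tool_pos: [0.6021, -0.0484, -0.0305]
ee_rot: [3.141, -0.0, 1.568]
wrist_force: [0.3, 0.5, -0.5]
width: 0.0006
finger_force: 0.0
```

```bash
python3 -c "
from h import *
s=darks();to(.600,-.14,-.031,90)"
```

```text
[329. 160.] [ 75  30 553] [ 0.6764 -0.1531]
[351. 189.] [ 18  22 335] [ 0.5957 -0.0982]
[406. 240.] [ 27  25 560] [ 0.4528 -0.03  ]
[351. 277.] [ 29  28 658] [0.4874 0.0911]
t 10.55 p [ 0.6021 -0.0484 -0.0306] yaw 89.9 -> az -0.1  x -92 y -2 z 0 F [ 0.4  1.  -0.8]
```

>>> arm_command:
  targets: [0,0,0,-7,-2,0,1,0,0,0,-14,-2,0,1,0,0,0,-21,-2,0,1,0,0,0,-28,-2,0,1,0,0,0,-35,-2,0,1,0,0,0,-42,-2,0,1,0,0,0,-49,-2,0,1,0,0,0,-56,-2,0,1,0,0,0,-63,-2,0,1,0,0,0,-70,-2,0,1,0,0,0,-76,-2,0,1,0,0,0,-82,-2,0,1,0,0,0,-87,-2,0,1,0,0,0,-91,-2,0,1,0,0,0,-91,-2,0,1,0,0,0,-80,-2,0,1,0,0,0,-65,-2,-20,1,0,0,0,-40,-2,-60,1,0,0,0,-20,-2,-80,1,0,0,0,-20,-2,-80,1]

```text
time: 12.55
tool_pos: [0.6026, -0.0655, 0.054]
ee_rot: [3.133, 0.0, 1.574]
wrist_force: [0.0, -0.7, 0.0]
width: 0.0006
finger_force: 0.0
```

```bash
python3 -c "
from h import *
s=darks();cv2.imwrite('pics/s3.png',s['color'][80:380,150:550,::-1].repeat(2,0).repeat(2,1))
C=np.array([.452,-.0312]);D=np.array([.522,-.098]);u=(D-C)/np.linalg.norm(D-C);print(u,np.linalg.norm(D-C));q=C-u*.045
to(*q,.05,np.rad2deg(np.arctan2(-u[1],-u[0])));print(q)"
```

```text
[368. 167.] [ 24  20 394] [ 0.6011 -0.1724]
[406. 240.] [ 27  25 560] [ 0.4528 -0.0301]
[351. 277.] [ 29  28 658] [0.4874 0.091 ]
[ 0.72344939 -0.69037742] 0.09675866886227819
t 12.6 p [ 0.601  -0.0668  0.0513] yaw 90.1 -> az -46.2  x 67 y -181 z 1 F [-0.4 -0.6 -0.1]
[ 4.19444777e-01 -1.33016180e-04]
```

View pics/s3.png

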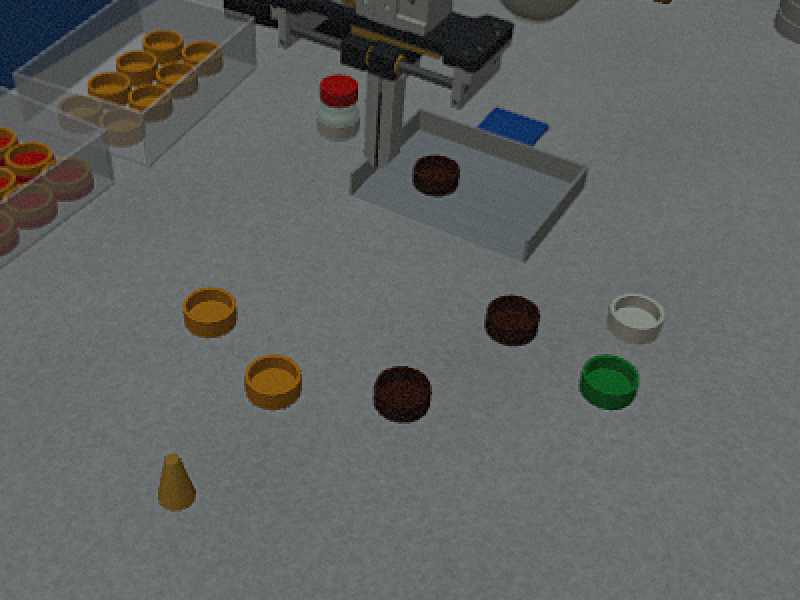

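A is upright in the pan at crop (436,175). Everything else is in place. Next is dark C, starting behind it on the robot's left side.

>>> arm_command:
  targets: [0,0,-46,67,-181,0,1,0,0,-46,67,-181,0,1,0,0,-46,67,-181,0,1,0,0,-46,67,-181,0,1,0,0,-46,67,-181,0,1,0,0,-46,67,-181,0,1,0,0,-46,67,-181,0,1,0,0,-46,67,-181,25,1,0,0,-46,67,-181,45,1,0,0,-46,67,-181,60,1,0,0,-46,67,-181,72,1,0,0,-46,67,-181,80,1,0,0,-46,67,-181,82,1,0,0,-46,67,-181,82,1]

```text
time: 14.0
tool_pos: [0.4189, -0.0012, -0.0327]
ee_rot: [3.142, -0.0, 2.372]
wrist_force: [-0.1, 0.7, -0.5]
width: 0.0006
finger_force: 0.0
```

```bash
python3 -c "
from h import *
C=np.array([.452,-.0312]);D=np.array([.522,-.098]);u=(D-C)/np.linalg.norm(D-C)
to(*(C-u*.045),-.031,136.3);to(*(D-u*.031),-.031,136.3)"
```

```text
t 14.0 p [ 0.4189 -0.0012 -0.0327] yaw 135.9 -> az -0.4  x 0 y 1 z -2 F [-0.1  0.7 -0.5]
t 14.0 p [ 0.4189 -0.0012 -0.0327] yaw 135.9 -> az -0.4  x -110 y 2 z -2 F [-0.1  0.7 -0.5]
```

>>> arm_command:
  targets: [0,0,0,-6,1,-2,1,0,0,0,-12,1,-2,1,0,0,0,-18,1,-2,1,0,0,0,-25,1,-2,1,0,0,0,-32,1,-2,1,0,0,0,-39,1,-2,1,0,0,0,-46,1,-2,1,0,0,0,-53,1,-2,1,0,0,0,-60,1,-2,1,0,0,0,-67,1,-2,1,0,0,0,-74,1,-2,1,0,0,0,-81,1,-2,1,0,0,0,-88,1,-2,1,0,0,0,-95,1,-2,1,0,0,0,-101,1,-2,1,0,0,0,-106,1,-2,1,0,0,0,-109,1,-2,1,0,0,0,-109,1,-2,1,0,0,0,-98,1,-2,1,0,0,0,-88,1,-2,1]

```text
time: 16.0
tool_pos: [0.4817, -0.0608, -0.0309]
ee_rot: [-3.142, -0.001, 2.373]
wrist_force: [0.1, 0.8, -1.1]
width: 0.0006
finger_force: 0.0
```

```bash
python3 -c "
from h import *
s=darks();to(.522,-.048,-.031,90)"
```

```text
[384. 203.] [ 19  23 350] [ 0.5266 -0.0938]
[351. 277.] [ 29  28 656] [0.4874 0.091 ]
t 16.05 p [ 0.4802 -0.0595 -0.0311] yaw 136.0 -> az 46.0  x -22 y 37 z -0 F [-0.8  0.8 -1.1]
```

>>> arm_command:
  targets: [0,0,8,2,6,0,1,0,0,16,0,14,0,1,0,0,24,-6,22,0,1,0,0,32,-12,30,0,1,0,0,40,-19,38,0,1,0,0,46,-19,38,0,1,0,0,46,-19,38,0,1,0,0,46,-19,38,0,1]

```text
time: 16.85
tool_pos: [0.5222, -0.047, -0.0307]
ee_rot: [-3.141, -0.0, 1.573]
wrist_force: [-0.2, 0.2, 0.2]
width: 0.0004
finger_force: 0.0
```

```bash
python3 -c "
from h import *
s=darks();to(.521,-.14,-.031,90)"
```

```text
[390. 204.] [ 17  24 293] [ 0.5156 -0.0984]
[351. 277.] [ 29  28 657] [0.4874 0.0909]
t 16.9 p [ 0.5223 -0.0471 -0.0307] yaw 90.1 -> az 0.1  x -93 y -1 z 0 F [ 0.1 -0.1 -0. ]
```

>>> arm_command:
  targets: [0,0,0,-7,-1,0,1,0,0,0,-14,-1,0,1,0,0,0,-21,-1,0,1,0,0,0,-28,-1,0,1,0,0,0,-35,-1,0,1,0,0,0,-42,-1,0,1,0,0,0,-49,-1,0,1,0,0,0,-56,-1,0,1,0,0,0,-63,-1,0,1,0,0,0,-70,-1,0,1,0,0,0,-76,-1,0,1,0,0,0,-82,-1,0,1,0,0,0,-88,-1,0,1,0,0,0,-93,-1,0,1,0,0,0,-93,-1,0,1,0,0,0,-80,-1,0,1,0,0,0,-65,-1,-20,1,0,0,0,-40,-1,-60,1,0,0,0,0,-1,-80,1,0,0,0,0,-1,-80,1]

```text
time: 18.9
tool_pos: [0.5244, -0.043, 0.0537]
ee_rot: [3.134, -0.001, 1.575]
wrist_force: [-0.6, -1.0, 0.1]
width: 0.0003
finger_force: 0.0
```

```bash
python3 -c "
from h import *
s=darks()
C=np.array([.487,.090]);D=np.array([.561,-.16]);u=(D-C)/np.linalg.norm(D-C);y=np.rad2deg(np.arctan2(-u[1],-u[0]));print(u,y,np.linalg.norm(D-C))
to(*(C-u*.045),-.031,y)"
```

```text
[375. 130.] [ 89  32 709] [ 0.6507 -0.2958]
[362. 167.] [ 13  20 185] [ 0.6103 -0.1677]
[406. 181.] [ 25  22 424] [ 0.5218 -0.174 ]
[351. 277.] [ 29  28 659] [0.4874 0.091 ]
[ 0.28382714 -0.95887546] 106.48875370589127 0.26072207424765553
t 18.95 p [ 0.5231 -0.0449  0.0515] yaw 90.2 -> az -16.3  x 178 y -48 z 83 F [-0.3 -0.2 -1.2]
```

C is in at (.522,−.174). Last is dark B; I'll stop it at y≈−0.147, between and in front of the other two.

>>> arm_command:
  targets: [0,0,-16.3,178,-48,0,1,0,0,-16.3,178,-48,0,1,0,0,-16.3,178,-48,0,1,0,0,-16.3,178,-48,0,1,0,0,-16.3,178,-48,0,1,0,0,-16.3,178,-48,25,1,0,0,-16.3,178,-48,45,1,0,0,-16.3,178,-48,60,1,0,0,-16.3,178,-48,72,1,0,0,-16.3,178,-48,80,1,0,0,-16.3,178,-48,82,1,0,0,-16.3,178,-48,82,1]

```text
time: 20.15
tool_pos: [0.4741, 0.1303, -0.0327]
ee_rot: [3.142, -0.0, 1.854]
wrist_force: [0.5, 0.5, -0.1]
width: 0.0004
finger_force: 0.0
```

```bash
python3 -c "
from h import *
C=np.array([.487,.090]);D=np.array([.561,-.16]);u=(D-C)/np.linalg.norm(D-C)
to(*(C-u*.045),-.031,106.5);to(*(C+u*.07),-.031,106.5)"
```

```text
t 20.15 p [ 0.4741  0.1303 -0.0327] yaw 106.2 -> az -0.3  x 3 y 1 z -2 F [ 0.5  0.5 -0.1]
t 20.15 p [ 0.4741  0.1303 -0.0327] yaw 106.2 -> az -0.3  x -112 y 1 z -2 F [ 0.5  0.5 -0.1]
```

>>> arm_command:
  targets: [0,0,0,-5,1,-2,1,0,0,0,-10,1,-2,1,0,0,0,-16,1,-2,1,0,0,0,-23,1,-2,1,0,0,0,-30,1,-2,1,0,0,0,-37,1,-2,1,0,0,0,-44,1,-2,1,0,0,0,-51,1,-2,1,0,0,0,-58,1,-2,1,0,0,0,-65,1,-2,1,0,0,0,-72,1,-2,1,0,0,0,-79,1,-2,1,0,0,0,-86,1,-2,1,0,0,0,-93,1,-2,1,0,0,0,-100,1,-2,1,0,0,0,-106,1,-2,1,0,0,0,-112,1,-2,1,0,0,0,-118,1,-2,1,0,0,0,-122,1,-2,1,0,0,0,-122,1,-2,1]

```text
time: 22.15
tool_pos: [0.5092, 0.0132, -0.0306]
ee_rot: [3.141, -0.0, 1.854]
wrist_force: [0.0, -1.0, -0.4]
width: 0.0005
finger_force: 0.0
```

```bash
python3 -c "
from h import *
s=darks();to(.5535,-.116,-.031,106.2)"
```

```text
[372. 153.] [ 54  27 654] [ 0.6175 -0.2185]
[367. 205.] [ 65  58 657] [ 0.5479 -0.0731]
[376. 231.] [ 10  23 153] [ 0.5041 -0.0217]
t 22.2 p [ 0.5091  0.0135 -0.0307] yaw 106.2 -> az 0.0  x -137 y 6 z 0 F [ 0.4 -0.1  0.4]
```

>>> arm_command:
  targets: [0,0,0,-6,0,0,1,0,0,0,-13,1,0,1,0,0,0,-20,1,0,1,0,0,0,-27,1,0,1,0,0,0,-34,2,0,1,0,0,0,-41,2,0,1,0,0,0,-48,2,0,1,0,0,0,-55,3,0,1,0,0,0,-62,3,0,1,0,0,0,-69,3,0,1,0,0,0,-75,4,0,1,0,0,0,-80,4,0,1,0,0,0,-80,4,0,1,0,0,0,-65,4,0,1,0,0,0,-50,4,-20,1,0,0,0,0,4,-50,1,0,0,0,20,4,-50,1,0,0,0,20,4,-50,1]

```text
time: 24.0
tool_pos: [0.5068, 0.0379, 0.0209]
ee_rot: [3.139, -0.001, 1.859]
wrist_force: [-0.1, -0.8, 0.8]
width: 0.0005
finger_force: 0.0
```

```bash
python3 -c "
from h import *
s=darks();to(.55,-.06,-.031,90);cv2.imwrite('pics/s4.png',s['color'][80:380,150:550,::-1].repeat(2,0).repeat(2,1))"
```

```text
[368. 129.] [ 58  29 757] [ 0.6647 -0.2924]
[367. 189.] [ 45  41 914] [ 0.5714 -0.1138]
t 24.05 p [0.5068 0.0361 0.0199] yaw 106.5 -> az 16.5  x -104 y 14 z 51 F [-0.3 -1.  -1. ]
```

View pics/s4.png

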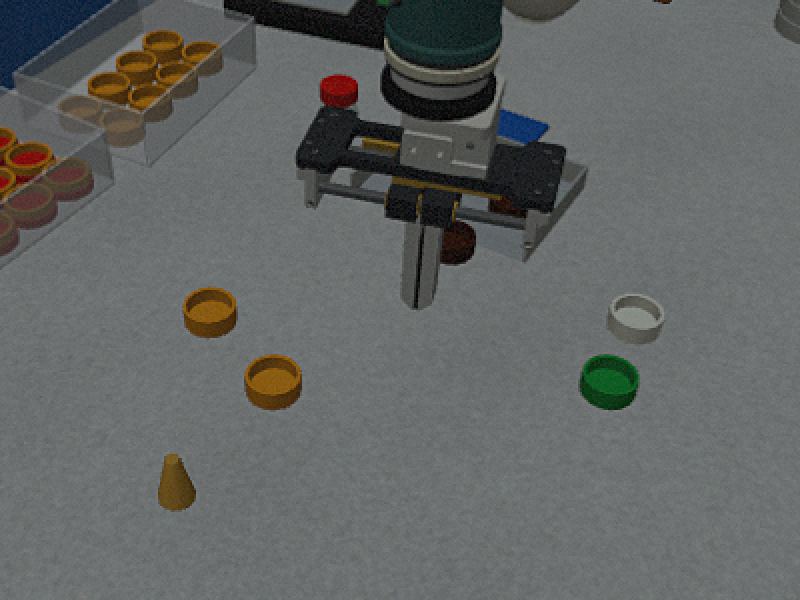

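B's right edge is at crop (475,243), so it's near the mouth; the goldens and nozzle haven't moved. I'll compute the final leg.

```bash
python3 -c "
from h import *
s=robot.snapshot('side');B=ray(s,[(376,200.5)],.011)[0][:2];print(B);B[1]-=.0008
D=np.array([.561,-.149]);u=(D-B)/np.linalg.norm(D-B);y=np.rad2deg(np.arctan2(-u[1],-u[0]));print(y,np.linalg.norm(D-B))
to(*(B-u*.045),-.031,y);to(*(D-u*.031),-.031,y)"
```

```text
[ 0.54140121 -0.09334649]
109.66146880061623 0.058249639548062
t 24.1 p [0.5068 0.035  0.0193] yaw 106.4 -> az -3.3  x -89 y -6 z 50 F [0.3 0.1 0.1]
t 24.1 p [0.5068 0.035  0.0193] yaw 106.4 -> az -3.3  x -161 y -2 z 50 F [0.3 0.1 0.1]
```

>>> arm_command:
  targets: [0,0,-3,-40,-6,0,1,0,0,-3,-75,-6,10,1,0,0,-3,-86,-6,25,1,0,0,-3,-86,-6,38,1,0,0,-3,-86,-6,46,1,0,0,-3,-86,-6,50,1,0,0,-3,-86,-6,50,1,0,0,-3,-93,-5,50,1,0,0,-3,-100,-5,50,1,0,0,-3,-107,-5,50,1,0,0,-3,-114,-4,50,1,0,0,-3,-121,-4,50,1,0,0,-3,-128,-4,50,1,0,0,-3,-135,-3,50,1,0,0,-3,-142,-3,50,1,0,0,-3,-148,-3,50,1,0,0,-3,-154,-2,50,1,0,0,-3,-159,-2,50,1,0,0,-3,-161,-2,50,1,0,0,-3,-161,-2,50,1]

```text
time: 26.1
tool_pos: [0.5504, -0.1213, -0.0307]
ee_rot: [3.142, -0.0, 1.907]
wrist_force: [1.4, 0.2, 1.0]
width: 0.0005
finger_force: 0.0
```

>>> arm_command:
  targets: [0,0,0,12,0,0,1,0,0,0,25,0,-15,1,0,0,0,60,0,-45,1,0,0,0,100,0,-75,1,0,0,0,140,0,-100,1,0,0,0,180,0,-120,1,0,0,0,220,0,-120,1,0,0,0,250,0,-120,1,0,0,0,250,0,-120,1,0,0,0,250,0,-120,1]

```text
time: 27.1
tool_pos: [0.4675, 0.1159, 0.0903]
ee_rot: [3.14, 0.001, 1.909]
wrist_force: [-0.3, -0.3, -1.0]
width: 0.0005
finger_force: 0.0
```

```bash
python3 -c "
from h import *
s=darks();t=robot.snapshot('top');print(robot.get_obs()['time'])
a=s['color'][110:330,190:490,::-1].repeat(2,0).repeat(2,1);cv2.imwrite('pics/s5.png',a);cv2.imwrite('pics/t5.png',t['color'][...,::-1])"
```

```text
[368. 185.] [  83   73 1149] [ 0.5743 -0.1255]
27.2
```

View pics/s5.png

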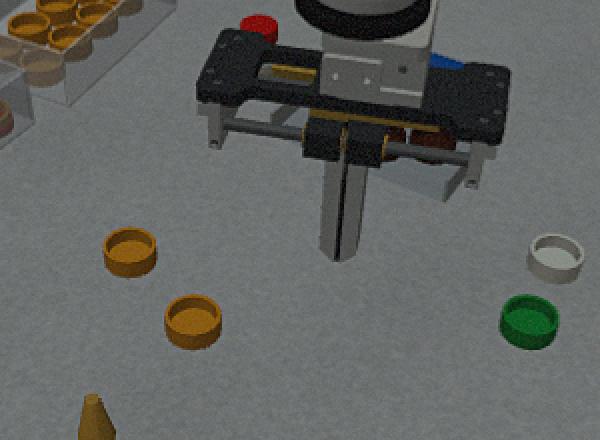

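The hand blocks the view of the pan, so I'll move it further clear.

>>> arm_command:
  targets: [0,0,0,40,0,-30,1,0,0,0,80,0,-60,1,0,0,0,120,0,-90,1,0,0,0,160,-15,-120,1,0,0,0,200,-30,-150,1,0,0,0,220,-50,-150,1,0,0,0,220,-50,-150,1,0,0,0,220,-50,-150,1]

```text
time: 28.0
tool_pos: [0.3488, 0.3055, 0.2393]
ee_rot: [3.141, 0.001, 1.906]
wrist_force: [-0.2, -0.8, 0.2]
width: 0.0003
finger_force: 0.0
```

Run:
```python
from h import *
import pickle
s=robot.snapshot('side');t=robot.snapshot('top');print(robot.get_obs()['time'])
t0=pickle.load(open('top.pkl','rb'))
for n,q in(('side',s),('top',t)):
    for k,m,a in(('dark',cv2.inRange(q['color'],(0,0,0),(75,50,50)),150),('gold',cv2.inRange(cv2.cvtColor(q['color'],cv2.COLOR_RGB2HSV),(8,130,90),(25,255,255)),30)):
        N,l,st,c=cv2.connectedComponentsWithStats(m)
        for i in range(1,N):
            p=ray(q,[c[i]],.013)[0]
            if a<st[i,4]<1500 and .4<p[0]<.75 and -.26<p[1]<.3: print(n,k,c[i].round(),st[i,2:],p[:2].round(4),q['range_z'][int(c[i][1]),int(c[i][0])], world(q,[c[i]])[0,2].round(4))
a=s['color'][100:330,180:480,::-1].repeat(2,0).repeat(2,1)[:,:400];b=t['color'][130:283,340:473,::-1];b=cv2.resize(b,(400,460))
cv2.imwrite('pics/f.png',np.hstack([s['color'][100:330,300:500,::-1].repeat(2,0).repeat(2,1),b]))
```

```text
28.1
side dark [325. 196.] [ 66  14 196] [ 0.6224 -0.051 ] 0.38689792 0.385
side dark [387. 256.] [ 13  74 276] [0.4603 0.0227] 0.4487671 0.3117
side gold [351. 143.] [ 37   9 135] [ 0.6675 -0.2256] 0.40475103 0.4026
side gold [254. 235.] [ 27  26 415] [0.6654 0.099 ] 0.9137108 0.0051
side gold [286. 270.] [ 29  28 494] [0.5774 0.1349] 0.8563502 0.006
side gold [236. 322.] [ 16  28 293] [0.5783 0.2556] 0.7600843 0.0225
top dark [445. 203.] [ 73  89 391] [ 0.6118 -0.213 ] 1.1443851 0.001
top dark [422. 229.] [  36   64 1299] [ 0.5603 -0.1648] 1.1276184 0.0073
top gold [286. 178.] [ 22  21 321] [0.6649 0.097 ] 1.1527476 0.0019
top gold [268. 222.] [ 22  22 352] [0.5766 0.1331] 1.128191 0.0087
```

View pics/f.png

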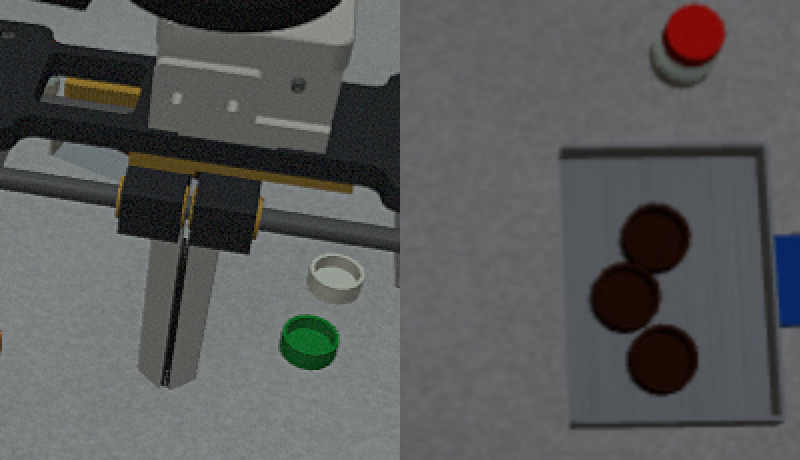

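The top view shows all three dark shells wholly inside the pan and upright, at crop (655,237), (625,297) and (662,360). The nearest rim is about 15 mm past the mouth, so its centre is about 36 mm in. The goldens and jar are where they started. Handing in.

```bash
python3 -c "
from bench import robot
print(robot.close_job())"
```

```text
the job is handed in; nothing more can be done
None
```

I pushed all three dark shells into the reject pan; they are upright and wholly inside in the last top view, and I handed the job in at about 28 s, though the hand-in returned no verdict.

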